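# Lock the gauge drawer and put the key away

## Task

Push the gauge drawer fully shut, then turn the key in the lock on top of the cabinet clockwise (seen from above) to its stop, so that the bolt shoots into the drawer's staple. Turn the key back to where it started, the only position where it comes out, pull it out and leave it in the shallow tray.

Things in the scene. Friction and masses are not known exactly. Their poses are not given: they have to be found in the camera images.
- cabinet: Fixed grey steel bench cabinet, 240 (x) x 340 (y) x 90 mm high, one drawer. Origin: centre of its underside, on the bench. Its -x side is the front, towards the robot. On its top, a dark steel lock case: from x -112 to -28 mm, y -19 to +78 mm in this frame, its top 128 mm above the bench; the lock's vertical axis is at x -60, y +30 mm. The bolt leaves the case on its +y side.
- drawer (a joint): How far the drawer is out, in m: 0 fully shut (against a stop), grows as it slides out along the cabinet's -x. Starts 0.03 to 0.06 out. Slides stiffly with about 3 N of friction and stays where it is left.
- drawer_front (a point): Centre of the drawer's flat green front panel, on its outer face (which looks along the cabinet's -x), 45 mm above the bench. The panel is 336 mm wide (along y), reaches from 4 to 89 mm above the bench, and can be pushed anywhere; a shallow steel pull, 5 mm proud, covers its middle 100 mm. Axes as the cabinet's.
- staple (a point): Middle of the steel staple fixed on top of the drawer (moves with it): two upright plates, 18 mm apart along x, 16 mm long along y, tops 107 mm above the bench. With the drawer shut it stands at x -101, y +96 mm of the cabinet, in the bolt's path, and the bolt enters between the plates.
- bolt_nose (a point): Centre of the end face of the lock's steel bolt (10 x 10 mm bar, 90 mm long, along the cabinet's y, its last 7 mm narrowed to 6 mm). It is level with the case's side at first (y +76 mm of the cabinet) and is pushed to about y +110 mm by the key's full turn, through the staple (which spans y +88 to +104 mm). It stays out when the key is turned back.
- plug (a joint): Turn of the brass lock plug, in rad: 0 at the start (the key goes in and out only here, within about 0.15), grows clockwise seen from above, stop at 1.4. It has stops at both ends, about 0.05 to 0.15 N m of resistance, no spring. The key has about 0.1 rad of play in it.
- keyhole (a point): Centre of the plug's top face, on the lock's axis, 132 mm above the bench; z up. The slot lies along this point's x axis, 21 x 7 mm.
- key_center (a point): Middle of the key, half-way along its length of 87 mm. z runs from the tip to the head along the key, x along its width, y across its thickness. The flat steel blade (18 x 5 mm, 37 mm long, notched) is below and stands in the lock at the start, with its width along the cabinet's x. The tip is 43.5 mm to -z of this point, the head's top 43.5 mm to +z. The key must rise 37 mm to be clear of the lock. Weight about 80 g.
- key_bow (a point): Middle of the grippable part of the key: its black head, 34 mm wide (x), 8 mm thick (y), 50 mm high (z, from 25 mm below to 25 mm above this point; its lower edge rests on the plug). 18.5 mm to +z of the key's middle. Axes as the key's.
- key_tray: Fixed shallow aluminium tray, open at the top, 176 (x) x 146 (y) x 28 mm high, walls and floor 3 mm. Origin: centre of its underside on the bench. The key goes in here, lying any way.
- oil_can: Bystander: upright blue can, 60 mm in diameter, 130 mm high; origin at the centre of its underside. Leave it alone.
- wrench: Bystander: steel wrench 180 mm long lying on the bench. Leave it alone.
- bushing: Bystander: flanged steel bushing, 80 mm in diameter, 50 mm high; origin at the centre of its underside. Leave it alone.
Things that resemble listed ones, but are neither listed nor needed, are in the scene too. Leave any pink or red look-alike of the part that bears key_center alone.

How it is judged:
By the outcome, as a careful person would: the job done as asked, in the order asked, and still so for the second after the job is handed in, with the robot touching nothing.
It also fails if it takes over 70 s, if anything falls off the work surface, if the arm or the gripper's body presses on something with over 40 N, if the wrist force passes 120 N, or if a joint passes its speed limit or range.

## Robot

A 7-joint arm with a two-finger parallel gripper is mounted at the origin on the work surface. World frame = base frame: x ahead of the robot, y to its left, z up, the work surface at z = 0. Lengths are in m, angles in rad, forces in N, time in s.
With the tool pointing down it reaches from about 0.425 to 0.925 m from the base axis. Payload 6.8 kg.
Tool frame: the origin (TCP) lies midway between the tips of the shut fingers; the grasp point (between the pads) lies robot.pinch_z behind it (robot.pinch_z is the distance from the TCP to the grasp point, in m); z points along the fingers, x is the direction in which the jaws open and shut, and the axes are right-handed (so a half turn about z gives the same grasp; the last joint's range is limited). The gripper opens to 85 mm and grips with 20 to 120 N. Pads are 22 mm wide; open, the fingers measure 114 mm over their backs; the gripper's body (76 mm by 85 mm) begins 54 mm behind the grasp point. The pads swing forward as they close: fully open they stand 13 mm farther back than shut.
Start: joints at [-1.431, 0.477, 0.022, 1.555, -0.011, 1.109, -0.083], TCP at [0.166, 0.654, 0.231] pointing down, gripper open.
Joint ranges: [-2.96, 2.96], [-0.34, 2.1], [-1.41, 1.46], [0.24, 2.44], [-1.37, 4.51], [0.17, 1.92], [-2.96, 2.96]. Speed limits (rad/s): [2.39, 2.39, 3.14, 3.14, 3.14, 3.14, 3.14].

## Interface

Orientations are given as a rotation vector (axis times angle).
In Python, from rig import sensors, eyes, ticket, models, robot gives the robot as it stands.
- The arm moves only by the tool send_rows, never from a script. Its argument "increments" is one flat list of numbers, 7 for each row, row after row: the gripper's target within -1 to 1 (shut at 1, half-way at 0, fully open at -1), then the shift along the tool's x, y, z each as a share of 30 mm, from -1 to 1, then the turn, a rotation vector about the tool's x, y, z each as a share of 0.1 rad, from -1 to 1. In form: [gripper, dx, dy, dz, ax, ay, az, gripper, dx, dy, dz, ax, ay, az, ...]. A call has 1 to 8 rows; each row shifts and turns the commanded pose from where the row before left it, along the tool's axes as they then stand; what a row does not reach is not made up. A row lasts 1/12 s, in which the tool goes at most 41.7 mm and 7.16 degrees, less where a joint would pass 70% of its speed; a pose out of reach is approached as far as the arm can. A call with a number of a shift or a turn outside -1 to 1 is refused whole. A call with a gripper value outside its range is refused whole. The fingers move at their own pace and stop on an object; "squeeze" is the grip in N (left out, the last holds). Time passes only in rows, so rows that do not move let the fingers close. It gives the time, the measured TCP pose, the force and the opening at its end, in the units of the state.
- sensors.state(): the state, without advancing time (a new reading comes with each control period).
- eyes.snapshot(name): name is "scene" or "top" or "wrist"; returns a dict with "color" (384x512x3 uint8, red, green, blue), "fx", "fy", "cx", "cy" (pixels), "rvec" (rotation vector, rad) and "tvec" (3), from world to camera coordinates, as OpenCV has them. Camera axes: x right, y down, z forward; pixel columns grow to the right and rows downward; lengths in m; the calibration is good to about 2 mm. The wrist camera is an equidistant fisheye: a pixel r from the principal point sees the ray r / f radians off the axis. A picture is of the moment at which its call begins. There is no depth.
- ticket.finish_job(): hands the job in, once; it reports no verdict.
Trained networks look in a picture, given as the dict that the camera call returned (one of the last four; its "shot" number tells which), for a name from the list of things; names that differ only in an ending like _2 or _b are one class to them, and where a whole thing is asked for, a point or a joint stands for the part that bears it (a point fixed in the world has none). Each returns a list of dicts, best first, with "p" (0 to 1); they miss things now and then, are a little off and sometimes report something else, mostly with a low value. They report only what shows in the picture. A call takes as long as a camera call. They do not tell look-alikes from the thing itself.
- models.trace(picture, label): "mask" (384x512 bool, what is visible of it) and "bbox" ([left, top, right, bottom] in pixels, round what is visible of it).
The state is a dict: "time_s": time; "joint_pos": joint angles; "dq": joint speeds; "joint_efforts": joint torques, N m; "position": TCP position; "eef_rot": TCP orientation; "force": force on the tool from outside, world axes, zero at the start; "wrist_torque": the same for the moment, N m; "finger_gap": finger opening in m.
Only numpy, scipy, OpenCV 4.12 (cv2) and the standard library are available. Lean on these libraries where they do the work, as an engineer would, in place of code of your own. Each camera call takes 0.05 s, during which the arm holds its last target.

## Working session

There is one attempt and no reset: what is moved stays moved. The work goes in short steps, Python scripts to look and compute and a tool call to move; the robot and the scene stay as the last step left them, time stands still between calls to the robot, and variables do not carry over. Pictures are saved under pics/ and viewed, and the job is handed in when it is done.

Besides the shell and the picture viewer there is one more tool, called after ">>>" as a command line: name --argument value ..., lists and objects as JSON in quotes. send_rows: Moves the arm, as the interface text tells. Its arguments: {"type":"object","properties":{"increments":{"type":"array","items":{"type":"number"}},"squeeze":{"type":"number"}},"required":["increments"]}

```bash
ls; mkdir -p pics
cat > h.py <<'E'
import numpy as np, cv2
from scipy.spatial.transform import Rotation as R
from rig import sensors, eyes, ticket, models, robot
def snap(n,f=None):
    s=eyes.snapshot(n)
    if f: cv2.imwrite('pics/'+f,s['color'][:,:,::-1])
    return s
def ray(s,u,v):
    x=(u-s['cx'])/s['fx'];y=(v-s['cy'])/s['fy']
    if s.get('fish'):
        r=np.hypot(x,y);k=np.sin(r)/max(r,1e-9);d=np.array([x*k,y*k,np.cos(r)])
    else: d=np.array([x,y,1.])
    Rm=R.from_rotvec(s['rvec']).as_matrix();return -Rm.T@np.array(s['tvec']),Rm.T@d
def atz(s,u,v,z):
    o,d=ray(s,u,v);return o+d*(z-o[2])/d[2]
def proj(s,P):
    P=np.atleast_2d(P);Rm=R.from_rotvec(s['rvec']).as_matrix();c=P@Rm.T+np.array(s['tvec'])
    if s.get('fish'):
        r=np.hypot(c[:,0],c[:,1]);t=np.arctan2(r,c[:,2])/np.maximum(r,1e-9);return np.c_[s['cx']+s['fx']*c[:,0]*t,s['cy']+s['fy']*c[:,1]*t]
    return np.c_[s['cx']+s['fx']*c[:,0]/c[:,2],s['cy']+s['fy']*c[:,1]/c[:,2]]
E
python3 - <<'E'
from h import *
print(sensors.state(), robot.pinch_z)
for n in ['scene','top','wrist']:
    s=snap(n,n+'0.png'); print(n,{k:s[k] for k in s if k!='color'})
    for l in ['cabinet','drawer_front','key_bow','key_tray','plug','staple','oil_can','wrench','bushing']:
        print(l,[(round(d['p'],2),d['bbox']) for d in models.trace(s,l)][:3])
E
```

```text
pics
{'time_s': 0.0, 'joint_pos': array([-1.43110765,  0.47781208,  0.02235708,  1.55648351, -0.01150567,
        1.10929724, -0.08309823]), 'dq': array([-1.95838401e-05, -1.03247217e-03, -1.08752609e-03, -2.64803360e-04,
       -1.41706732e-03, -1.31547269e-03,  4.96627511e-04]), 'joint_efforts': array([-1.02604688e-03, -5.96460056e+01,  1.60728972e+00, -2.81197107e+01,
        1.23960464e-02,  9.54938703e-03,  7.82117411e-06]), 'position': array([0.16542655, 0.65378634, 0.23030449]), 'eef_rot': array([ 2.47793518e+00,  1.92912573e+00, -2.17437114e-03]), 'force': array([-0.15876989,  0.98194758,  0.10966753]), 'wrist_torque': array([-0.01904609,  0.02665232, -0.01967699]), 'finger_gap': 0.08561155844825423} 0.0187
scene {'fx': 403.03273501280717, 'fy': 403.03273501280717, 'cx': 252.50128906149098, 'cy': 187.15584435687683, 'rvec': array([ 2.10691967,  0.72054729, -0.36448635]), 'tvec': array([-0.43014333, -0.13714501,  1.57255799]), 'shot': 1}
cabinet [(0.56, [175.3, 176.6, 338.3, 310.7])]
drawer_front [(0.67, [177.9, 175.7, 266.7, 250.2])]
key_bow [(0.54, [216.7, 172.9, 225.9, 192.
[... 817 characters left out ...]
])]
plug [(0.37, [260.4, 178.0, 267.4, 182.3])]
staple [(0.8, [218.6, 194.0, 315.3, 224.9])]
oil_can [(0.92, [154.8, 151.9, 177.5, 174.1])]
wrench [(0.5, [351.3, 219.8, 384.7, 259.5])]
bushing [(0.61, [348.0, 182.8, 369.2, 201.2]), (0.3, [351.9, 216.7, 386.2, 260.2])]
wrist {'fx': 297.3186396354542, 'fy': 297.3186396354542, 'cx': 254.31585403255204, 'cy': 192.90650654787927, 'rvec': array([-2.29638975, -1.78588416, -0.25286774]), 'tvec': array([-0.67447737, -0.03410561,  0.37901393]), 'shot': 3}
cabinet []
drawer_front []
key_bow [(0.5, [0.5, 346.7, 9.6, 365.0])]
key_tray [(0.77, [85.9, 333.5, 133.4, 383.9])]
plug [(0.7, [88.9, 331.7, 132.5, 380.9])]
staple []
oil_can []
wrench []
bushing []
```

Run:
```python
import cv2
a=cv2.imread('pics/scene0.png');cv2.imwrite('pics/scene0c.png',cv2.resize(a[120:330,90:370],None,fx=2.8,fy=2.8,interpolation=cv2.INTER_CUBIC))
a=cv2.imread('pics/top0.png');cv2.imwrite('pics/top0c.png',cv2.resize(a[100:290,110:400],None,fx=2.7,fy=2.7,interpolation=cv2.INTER_CUBIC))
```

```text
(no output)
```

View pics/scene0c.png

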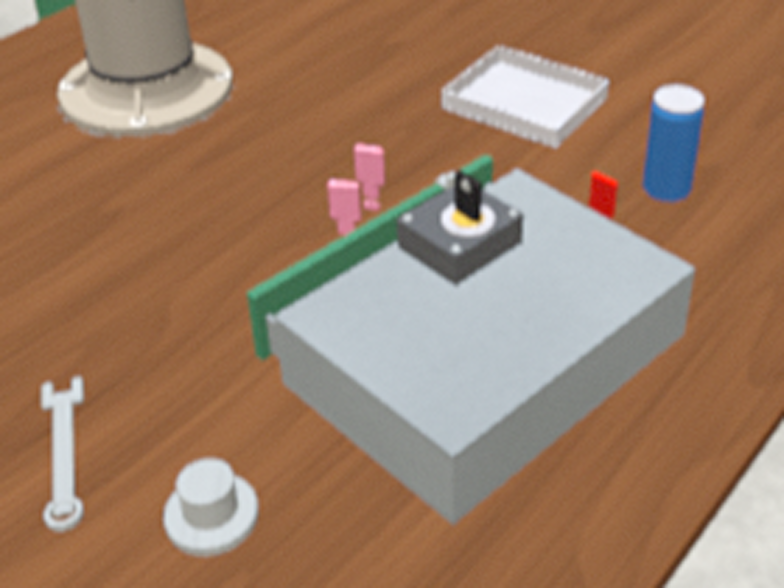

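View pics/top0c.png

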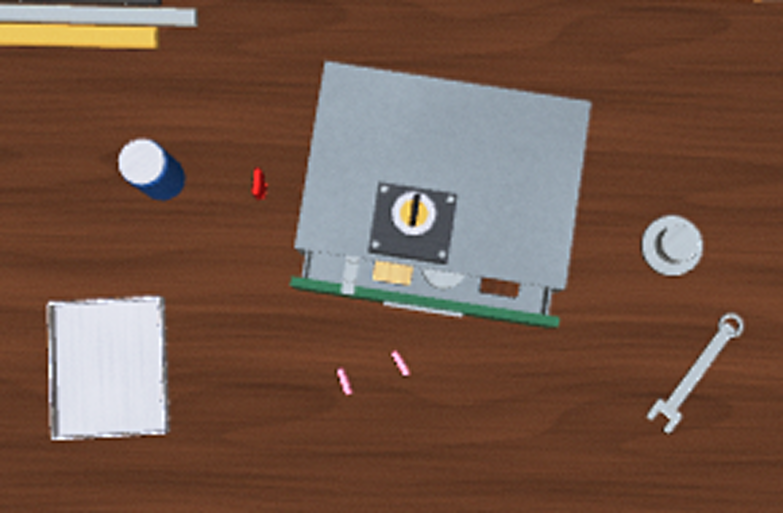

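View pics/wrist0.png

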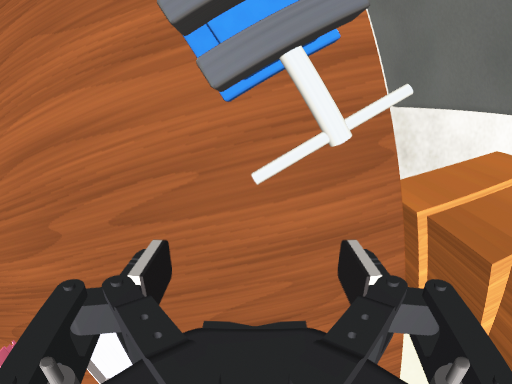

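```bash
cat > fit.py <<'E'
from h import *
from scipy.optimize import least_squares
import pickle
t=snap('top');s=snap('scene');pickle.dump((t,s),open('ts.pkl','wb'))
tp=np.array([[325,62],[590,101],[566,288],[296,248]])/2.7+[110,100]
C=np.array([[.12,.17,.09],[.12,-.17,.09],[-.12,-.17,.09],[-.12,.17,.09]])
sp=np.array([[693,270],[453,455],[272,318]])/2.8+[90,120]
def W(p,P): 
    c,q=np.cos(p[2]),np.sin(p[2]);P=np.atleast_2d(P);return np.c_[p[0]+c*P[:,0]-q*P[:,1],p[1]+q*P[:,0]+c*P[:,1],P[:,2]]
f=lambda p:np.r_[(proj(t,W(p,C))-tp).ravel(),(proj(s,W(p,C[:3]))-sp).ravel()]
if __name__=='__main__':
    for q in tp: print(atz(t,*q,.09))
    r=least_squares(f,[.7,0,-.15]);p=r.x;print(p,np.round(r.fun,1))
    r2=least_squares(lambda p:f(p)[:8],p);print('top only',r2.x,np.round(r2.fun,1))
    np.save('cab.npy',p)
    L=np.array([[-.112,-.019,.128],[-.028,-.019,.128],[-.028,.078,.128],[-.112,.078,.128],[-.06,.03,.132],[-.06,.03,.182]])
    for im,n,o,k in((t,'top',(200,110),5),(s,'scene',(165,160),4.4)):
        a=cv2.resize(im['color'][o[1]:o[1]+120,o[0]:o[0]+150+(n=='scene')*30],None,fx=k,fy=k,interpolation=cv2.INTER_CUBIC)[:,:,::-1].copy()
        for P,c in((C,(0,0,255)),(L,(0,255,0))):
            for u in proj(im,W(p,P)): cv2.drawMarker(a,tuple(int(v) for v in (u+.5-o)*k),c,0,9,1)
        cv2.imwrite(f'pics/fit_{n}.png',a)
    print('lock',W(p,L))
    for l in['key_bow','plug','key_center']:
        for d in models.trace(s,l): print(l,d['p'],d['bbox'])
    m=models.trace(t,'key_tray')[0]['mask'];print(cv2.minAreaRect(np.argwhere(m)[:,::-1].astype(np.float32)))
E
python3 fit.py
```

```text
[0.82512822 0.01965911 0.09      ]
[ 0.78374521 -0.31545183  0.09      ]
[ 0.54712917 -0.28732252  0.09      ]
[0.58860048 0.04848898 0.09      ]
[ 0.68682114 -0.13299482 -0.12196862] [-0.4 -0.4  0.3 -0.4 -0.1  0.  -0.6  0.  -0.2 -0.8 -0.4  0.9 -0.1 -0.2]
top only [ 0.68619078 -0.1336646  -0.12183319] [-0.2 -0.2  0.5 -0.2  0.1  0.2 -0.4  0.2]
lock [[ 0.57334153 -0.13822703  0.128     ]
 [ 0.65671749 -0.14844701  0.128     ]
 [ 0.66851914 -0.05216762  0.128     ]
 [ 0.58514317 -0.04194764  0.128     ]
 [ 0.63091688 -0.0959177   0.132     ]
 [ 0.63091688 -0.0959177   0.182     ]]
key_bow 0.74 [217.3, 172.2, 227.4, 193.4]
key_bow 0.58 [208.7, 184.7, 217.5, 204.7]
key_bow 0.48 [253.4, 184.4, 265.1, 198.1]
key_bow 0.42 [107.8, 257.5, 120.0, 306.6]
plug 0.62 [250.3, 182.9, 262.9, 198.0]
plug 0.42 [249.6, 196.4, 261.3, 199.9]
key_center 0.7 [302.0, 180.4, 309.5, 199.8]
key_center 0.52 [208.3, 184.3, 216.7, 200.4]
key_center 0.52 [215.7, 173.6, 228.0, 196.6]
key_center 0.5 [251.8, 182.3, 257.7, 199.0]
((150.5, 235.5), (46.99999237060547, 52.99999237060547), -0.0)
```

View pics/fit_top.png

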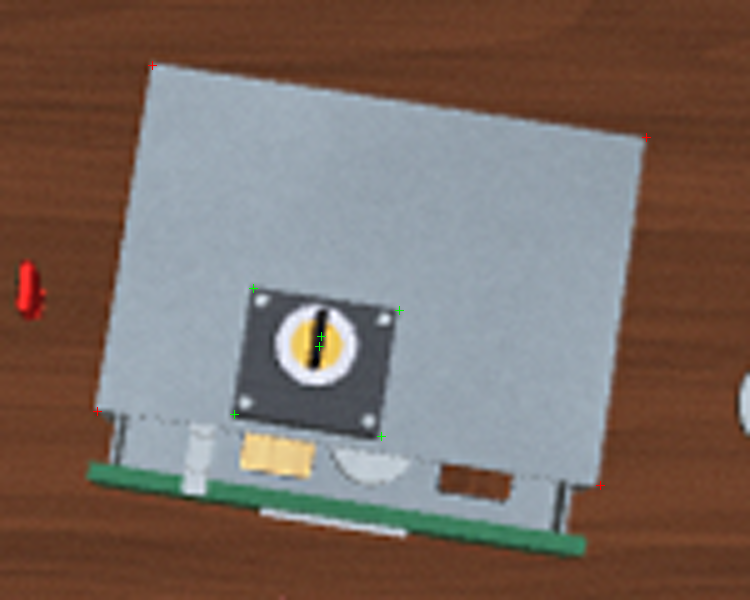

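View pics/fit_scene.png

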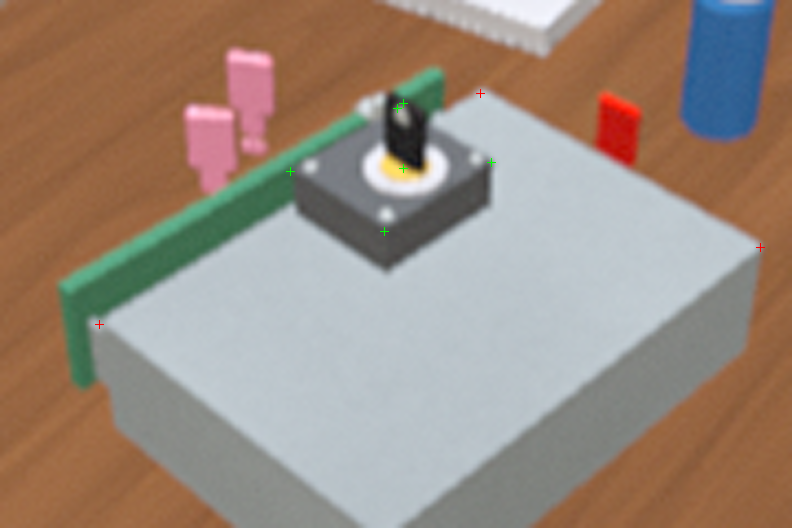

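```bash
cat > go.py <<'E'
import sys
from fit import W
from h import *
cab=np.load('cab.npy')
def pose():
    st=sensors.state();T=R.from_rotvec(st['eef_rot']).as_matrix();p=st['position']
    c,q=np.cos(cab[2]),np.sin(cab[2]);d=p-[cab[0],cab[1],0]
    return np.array([c*d[0]+q*d[1],-q*d[0]+c*d[1],d[2]]),T,p,st
def rep():
    pc,T,p,st=pose()
    print('cab xyz',np.round(pc*1000,1),'world',np.round(p,3),'toolx yaw rel cab y',round(np.arctan2(T[1,0],T[0,0])-cab[2]-np.pi/2,4),'tilt',np.round(T[:2,2],4),'q',np.round(st['joint_pos'],2),'F',np.round(st['force'],1),'t',round(st['time_s'],2))
if __name__=='__main__': rep()
E
python3 - <<'E'
from go import *
import pickle
t,s=pickle.load(open('ts.pkl','rb'))
rep()
inv=lambda w:(lambda d:np.array([np.cos(cab[2])*d[0]+np.sin(cab[2])*d[1],-np.sin(cab[2])*d[0]+np.cos(cab[2])*d[1]]))(w[:2]-cab[:2])
for n,u,z in[('pinkA',(345,380),.05),('pinkB',(400,362),.05),('panelL',(292,284),.089),('panelR',(557,325),.089),('can',(142,162),.13),('red',(258,184),.05),('tray',(50,303),.028),('tray',(162,298),.028),('tray',(165,433),.028),('tray',(53,439),.028)]:
    w=atz(t,u[0]/2.7+110,u[1]/2.7+100,z);print(n,np.round(w,3),'cab',np.round(inv(w),3))
print(W(cab,[[-.225,-.105,.05]]))
E
```

```text
cab xyz [-613.2  718.1  231.3] world [0.166 0.654 0.231] toolx yaw rel cab y -0.1258 tilt [-0.  0.] q [-1.43  0.48  0.02  1.56 -0.01  1.11 -0.08] F [ 0.5 -0.2  0.4] t 1.9
pinkA [ 0.426 -0.015  0.05 ] cab [-0.273  0.085]
pinkB [ 0.451 -0.084  0.05 ] cab [-0.24  0.02]
panelL [0.544 0.052 0.089] cab [-0.164  0.166]
panelR [ 0.501 -0.277  0.089] cab [-0.167 -0.165]
can [0.685 0.235 0.13 ] cab [-0.047  0.365]
red [0.674 0.103 0.05 ] cab [-0.042  0.233]
tray [0.515 0.369 0.028] cab [-0.231  0.477]
tray [0.525 0.225 0.028] cab [-0.204  0.335]
tray [0.353 0.213 0.028] cab [-0.373  0.303]
tray [0.342 0.355 0.028] cab [-0.401  0.443]
[[ 0.45071768 -0.20983983  0.05      ]]
```

>>> send_rows --increments '[1, -0.9, 1, 0, 0, 0, -1, 1, -0.9, 1, 0, 0, 0, -0.26, 1, -0.9, 1, 0, 0, 0, 0, 1, -0.9, 1, 0, 0, 0, 0, 1, -0.9, 1, 0, 0, 0, 0, 1, -0.9, 1, 0, 0, 0, 0, 1, -0.9, 1, 0, 0, 0, 0, 1, -0.9, 1, 0, 0, 0, 0]' --squeeze 40

```text
time_s: 2.57
position: [0.3738, 0.4055, 0.2317]
eef_rot: [-2.352, -2.082, -0.001]
force: [1.7, 0.0, 1.0]
finger_gap: 0.0003
```

```bash
python3 go.py
```

```text
cab xyz [-370.9  491.9  231.7] world [0.379 0.4   0.232] toolx yaw rel cab y -0.0114 tilt [ 0.0027 -0.0024] q [-1.01  0.27  0.1   1.86 -0.03  1.01  0.54] F [0.2 0.3 0.2] t 2.67
```

>>> send_rows --increments '[1, -0.9, 1, 0, 0, 0, 0, 1, -0.9, 1, 0, 0, 0, 0, 1, -0.9, 1, 0, 0, 0, 0, 1, -0.9, 1, 0, 0, 0, 0, 1, -0.9, 1, 0, 0, 0, 0, 1, -1, 0, 0, 0, 0, 0, 1, -1, 0, 0, 0, 0, 0, 1, -1, 0, 0, 0, 0, 0]'

```text
time_s: 3.33
position: [0.4944, 0.1641, 0.2312]
eef_rot: [2.353, 2.081, 0.0]
force: [1.1, 0.7, 0.1]
finger_gap: 0.0002
```

>>> send_rows --increments '[1, -1, 0, 0, 0, 0, 0, 1, -1, 0, 0, 0, 0, 0, 1, -1, 0, 0, 0, 0, 0, 1, -1, 0, 0, 0, 0, 0, 1, -1, 0, 0, 0, 0, 0, 1, -1, 0, 0, 0, 0, 0, 1, -1, 0, 0, 0, 0, 0, 1, -1, 0, 0, 0, 0, 0]'

```text
time_s: 4.0
position: [0.4649, -0.0739, 0.2316]
eef_rot: [2.352, 2.082, 0.001]
force: [0.4, 0.1, 0.1]
finger_gap: 0.0001
```

```bash
python3 go.py
```

```text
cab xyz [-227.7   27.9  231.7] world [ 0.464 -0.078  0.232] toolx yaw rel cab y -0.0076 tilt [ 0.0006 -0.0013] q [-0.32  0.13  0.39  2.05 -0.06  0.97  1.54] F [ 0.8  0.2 -0.1] t 4.1
```

>>> send_rows --increments '[1, -1, 0, 0, 0, 0, 0, 1, -1, 0, 0, 0, 0, 0, 1, -1, 0, 0, 0, 0, 0, 1, -1, 0, 0.5, 0, 0, 0, 1, -0.5, 0, 1, 0, 0, 0, 1, 0, 0, 1, 0, 0, 0, 1, 0, 0, 1, 0, 0, 0, 1, 0, 0, 1, 0, 0, 0]'

```text
time_s: 4.77
position: [0.4493, -0.2063, 0.0952]
eef_rot: [2.352, 2.081, 0.001]
force: [-0.1, 0.6, -0.2]
finger_gap: 0.0002
```

>>> send_rows --increments '[1, 0, 0, 1, 0, 0, 0, 1, 0, 0, 0.5, 0, 0, 0, 1, 0, 0.3, 0, 0, 0, 0, 1, 0, 0, 0, 0, 0, 0]'

```text
time_s: 5.1
position: [0.4597, -0.2073, 0.0512]
eef_rot: [2.351, 2.083, 0.001]
force: [0.8, 0.1, -0.7]
finger_gap: 0.0002
```

```bash
python3 go.py
```

```text
cab xyz [-216.5 -102.    52.5] world [ 0.46  -0.208  0.053] toolx yaw rel cab y 0.0009 tilt [ 0.0026 -0.0006] q [-0.    0.48  0.38  2.12 -0.31  0.59  2.05] F [-0.5 -0.5 -0.3] t 5.2
```

>>> send_rows --increments '[1, 0, 0.7, 0, 0, 0, 0, 1, 0, 0.5, 0, 0, 0, 0, 1, 0, 0.4, 0, 0, 0, 0, 1, 0, 0.4, 0, 0, 0, 0, 1, 0, 0.2, 0, 0, 0, 0]'

```text
time_s: 5.62
position: [0.5249, -0.216, 0.0529]
eef_rot: [2.351, 2.081, 0.002]
force: [-2.5, -0.0, 1.5]
finger_gap: -0.0001
```

```bash
python3 go.py
```

```text
cab xyz [-150.5 -101.9   52.6] world [ 0.525 -0.216  0.053] toolx yaw rel cab y 0.001 tilt [ 0.0032 -0.0008] q [-0.01  0.56  0.38  1.97 -0.32  0.66  2.02] F [0.2 1.2 0.2] t 5.72
```

>>> send_rows --increments '[1, 0, 0.2, 0, 0, 0, 0, 1, 0, 0.2, 0, 0, 0, 0]'

```text
time_s: 5.88
position: [0.533, -0.2171, 0.0515]
eef_rot: [-2.351, -2.079, 0.003]
force: [-34.1, 3.6, 24.5]
finger_gap: -0.0003
```

>>> send_rows --increments '[1, 0, 0.2, 0, 0, 0, 0]'

```text
time_s: 5.97
position: [0.5327, -0.2171, 0.0503]
eef_rot: [-2.344, -2.07, 0.013]
force: [-38.3, 7.6, 34.6]
finger_gap: 0.0002
```

>>> send_rows --increments '[1, 0, 0.2, 0, 0, 0, 0]'

```text
time_s: 6.05
position: [0.5325, -0.217, 0.0502]
eef_rot: [-2.337, -2.061, 0.022]
force: [-57.8, 14.3, 57.1]
finger_gap: -0.0002
```

>>> send_rows --increments '[1, 0, -0.5, 0, 0, 0, 0, 1, 0, -0.5, 0, 0, 0, 0, 1, 0, 0, 0, 0, 0, 0]'

```text
time_s: 6.3
position: [0.5145, -0.2151, 0.0512]
eef_rot: [-2.353, -2.079, 0.002]
force: [-0.5, 0.1, -0.2]
finger_gap: 0.0004
```

Run:
```python
from go import *
rep()
t=snap('top');s=snap('scene')
cv2.imwrite('pics/d1.png',np.vstack([cv2.resize(t['color'][110:230,200:340],(700,600))[:,:,::-1][300:],cv2.resize(s['color'][160:260,165:340],(700,400),interpolation=cv2.INTER_CUBIC)[:,:,::-1][:300]]))
```

```text
cab xyz [-157.7 -102.1   51.7] world [ 0.518 -0.215  0.052] toolx yaw rel cab y -0.0001 tilt [ 0.0014 -0.0002] q [-0.01  0.56  0.38  1.99 -0.32  0.65  2.03] F [ 0.8 -0.4  0. ] t 6.4
```

View pics/d1.png

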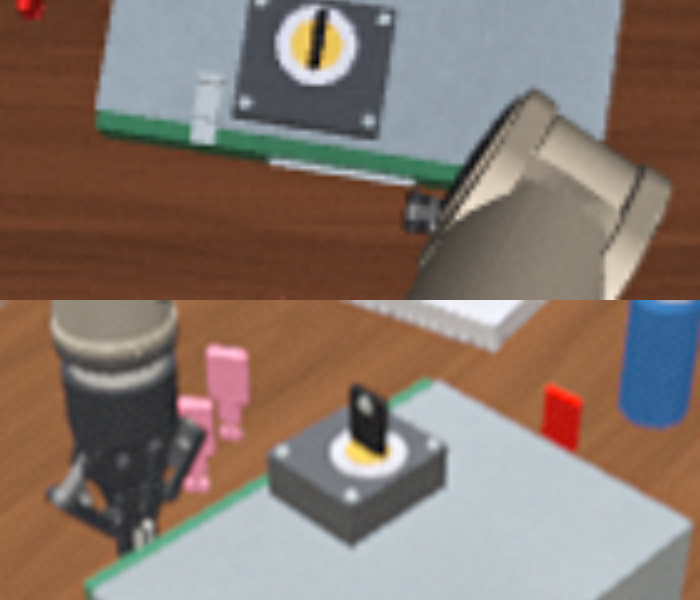

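>>> send_rows --increments '[-1, 0, 0, -1, 0, 0, 0, -1, 0, 0, -1, 0, 0, 0, -1, 0, 0, -1, 0, 0, 0, -1, 0, 0, -1, 0, 0, 0, -1, 0, 0, -1, 0, 0, 0, -1, 0, 0, -1, 0, 0, 0, -1, 0, 0, -0.5, 0, 0, 0, -1, 0, 0, 0, 0, 0, 0]'

```text
time_s: 7.17
position: [0.5203, -0.2161, 0.2506]
eef_rot: [2.347, 2.078, 0.007]
force: [0.4, 0.4, -0.3]
finger_gap: 0.0854
```

>>> send_rows --increments '[-1, 1, 0.8, 0, 0, 0, 0, -1, 1, 0.8, 0, 0, 0, 0, -1, 1, 0.8, 0, 0, 0, 0, -1, 1, 0.8, 0, 0, 0, 0, -1, 0.4, 0, 0, 0, 0, 0, -1, 0, 0, 0, 0, 0, 0]'

```text
time_s: 7.67
position: [0.6304, -0.09, 0.2444]
eef_rot: [-2.343, -2.09, -0.0]
force: [-0.4, 0.9, -0.0]
finger_gap: 0.0855
```

Run:
```python
from go import *
rep()
w=snap('wrist');w['fish']=1
a=w['color'][:,:,::-1].copy()
P=W(cab,[[-.06,.03,.182],[-.043,.03,.182],[-.077,.03,.182],[-.06,.03,.132],[-.112,-.019,.128],[-.028,-.019,.128],[-.028,.078,.128],[-.112,.078,.128]])
for u in proj(w,P): print(u);cv2.drawMarker(a,tuple(int(v) for v in u),(0,255,0),0,9,1)
cv2.imwrite('pics/w1.png',cv2.resize(a,None,fx=1.5,fy=1.5))
```

```text
cab xyz [-62.7  30.  245.2] world [ 0.628 -0.096  0.245] toolx yaw rel cab y 0.0012 tilt [-0.0016 -0.0007] q [-0.27  0.42  0.44  1.66 -0.2   1.1   1.68] F [ 0. -1.  1.] t 7.77
[254.98158832 212.74483689]
[254.95851162 233.89302594]
[255.00340421 190.45439255]
[254.89663435 193.77871334]
[199.31730302 135.79674648]
[203.34173163 224.88125296]
[305.32761746 224.92916581]
[309.40598163 135.83318807]
```

View pics/w1.png

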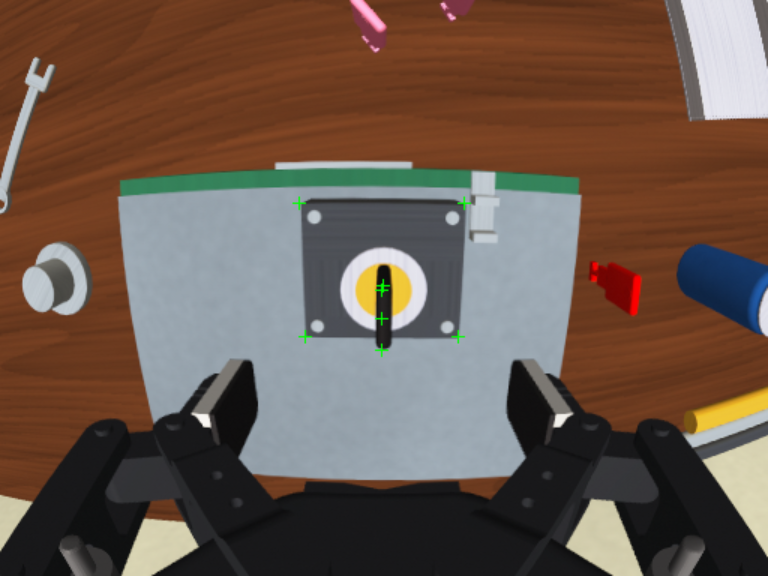

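>>> send_rows --increments '[-1, 0.03, 0.09, 1, 0, 0, 0, -1, 0, 0, 1, 0, 0, 0, -1, 0, 0, 1, 0, 0, 0, -1, 0, 0, 0.47, 0, 0, 0, -1, 0, 0, 0, 0, 0, 0]'

```text
time_s: 8.23
position: [0.6278, -0.0968, 0.1385]
eef_rot: [-2.352, -2.076, 0.009]
force: [-1.1, 0.5, 0.5]
finger_gap: 0.0858
```

```bash
python3 go.py
```

```text
cab xyz [-60.   29.  142.5] world [ 0.631 -0.097  0.143] toolx yaw rel cab y -0.0022 tilt [-0.0003 -0.0007] q [-0.24  0.53  0.4   1.75 -0.26  0.91  1.72] F [ 0.6 -0.3  0.3] t 8.33
```

>>> send_rows --increments '[-1, 0.05, 0, 0, 0, 0, 0, 0, 0, 0, 0, 0, 0, 0, 0.7, 0, 0, 0, 0, 0, 0, 1, 0, 0, 0, 0, 0, 0, 1, 0, 0, 0, 0, 0, 0, 1, 0, 0, 0, 0, 0, 0, 1, 0, 0, 0, 0, 0, 0]' --squeeze 60

```text
time_s: 8.92
position: [0.6315, -0.0936, 0.1423]
eef_rot: [2.352, 2.082, 0.0]
force: [-0.4, 0.0, -0.2]
finger_gap: 0.0123
```

```bash
python3 go.py
```

```text
cab xyz [-59.7  31.9 142.3] world [ 0.631 -0.094  0.142] toolx yaw rel cab y -0.0 tilt [ 0.0002 -0.0004] q [-0.24  0.53  0.4   1.75 -0.26  0.91  1.72] F [-1.  -0.6  1. ] t 9.02
```

Still closing (gap 12 mm); let it finish.

>>> send_rows --increments '[1, 0, 0, 0, 0, 0, 0, 1, 0, 0, 0, 0, 0, 0, 1, 0, 0, 0, 0, 0, 0]'

```text
time_s: 9.27
position: [0.6315, -0.094, 0.1423]
eef_rot: [2.353, 2.082, -0.0]
force: [-0.5, -0.9, 2.4]
finger_gap: 0.0074
```

```bash
python3 go.py
```

```text
cab xyz [-59.6  32.  142.3] world [ 0.632 -0.094  0.142] toolx yaw rel cab y 0.0 tilt [ 0.0001 -0.0003] q [-0.24  0.53  0.4   1.75 -0.26  0.91  1.72] F [-0.8 -2.1  1.9] t 9.37
```

>>> send_rows --increments '[1, 0, 0, 0, 0, 0, 0.7, 1, 0, 0, 0, 0, 0, 0.7, 1, 0, 0, 0, 0, 0, 0.7, 1, 0, 0, 0, 0, 0, 0.7, 1, 0, 0, 0, 0, 0, 0.7, 1, 0, 0, 0, 0, 0, 0.7, 1, 0, 0, 0, 0, 0, 0.7, 1, 0, 0, 0, 0, 0, 0]'

```text
time_s: 10.03
position: [0.6314, -0.0941, 0.1423]
eef_rot: [2.789, 1.445, -0.001]
force: [-1.2, -1.0, 3.5]
finger_gap: 0.0076
```

```bash
python3 -c "
from go import *
rep();print(sensors.state()['wrist_torque'])"
```

```text
cab xyz [-59.7  31.9 142.3] world [ 0.631 -0.094  0.142] toolx yaw rel cab y -0.4879 tilt [ 0.     -0.0006] q [-0.33  0.56  0.53  1.76 -0.34  0.92  1.3 ] F [-0.8 -2.   3.1] t 10.13
[-0.52511567  0.28163407  0.02046599]
```

Small forces. Continue.

>>> send_rows --increments '[1, 0, 0, 0, 0, 0, 0.7, 1, 0, 0, 0, 0, 0, 0.7, 1, 0, 0, 0, 0, 0, 0.7, 1, 0, 0, 0, 0, 0, 0.7, 1, 0, 0, 0, 0, 0, 0.7, 1, 0, 0, 0, 0, 0, 0.7, 1, 0, 0, 0, 0, 0, 0.7, 1, 0, 0, 0, 0, 0, 0.7]'

```text
time_s: 10.8
position: [0.6319, -0.0938, 0.1423]
eef_rot: [3.079, 0.621, 0.002]
force: [0.9, -1.3, 1.3]
finger_gap: 0.007
```

```bash
python3 -c "
from go import *
rep();print(sensors.state()['wrist_torque'])"
```

```text
cab xyz [-59.3  32.3 142.3] world [ 0.632 -0.094  0.142] toolx yaw rel cab y -1.0487 tilt [ 0.0009 -0.0004] q [-0.42  0.59  0.67  1.76 -0.44  0.94  0.83] F [ 0.  -1.1  1.4] t 10.9
[-0.42720221 -0.05780616  0.02742552]
```

>>> send_rows --increments '[1, 0, 0, 0, 0, 0, 0.7, 1, 0, 0, 0, 0, 0, 0.7, 1, 0, 0, 0, 0, 0, 0.7, 1, 0, 0, 0, 0, 0, 0]'

```text
time_s: 11.23
position: [0.6321, -0.0937, 0.1423]
eef_rot: [3.127, 0.298, 0.002]
force: [0.9, -3.0, 1.1]
finger_gap: 0.0072
```

```bash
python3 -c "
from go import *
rep();print(sensors.state()['wrist_torque'])"
```

```text
cab xyz [-59.1  32.4 142.3] world [ 0.632 -0.094  0.142] toolx yaw rel cab y -1.2555 tilt [ 0.0013 -0.0003] q [-0.45  0.61  0.72  1.76 -0.48  0.95  0.66] F [ 2.1 -1.7  0.7] t 11.33
[-0.4895392  -0.54347279 -0.03018208]
```

>>> send_rows --increments '[1, 0, 0, 0, 0, 0, 0.7, 1, 0, 0, 0, 0, 0, 0.7, 1, 0, 0, 0, 0, 0, 0.5, 1, 0, 0, 0, 0, 0, 0.3, 1, 0, 0, 0, 0, 0, 0]'

```text
time_s: 11.75
position: [0.6323, -0.0937, 0.1424]
eef_rot: [3.141, -0.046, 0.003]
force: [4.3, -2.0, -0.1]
finger_gap: 0.0073
```

Run:
```python
from go import *
rep();print(sensors.state()['wrist_torque'])
w=snap('wrist','w2.png')
rep();print(sensors.state()['wrist_torque'])
```

```text
cab xyz [-59.   32.4 142.3] world [ 0.632 -0.094  0.142] toolx yaw rel cab y -1.477 tilt [ 0.0016 -0.0003] q [-0.49  0.63  0.78  1.76 -0.53  0.97  0.48] F [ 4.  -1.8  0.1] t 11.85
[-0.55926171 -1.22214652  0.03140979]
cab xyz [-59.   32.4 142.3] world [ 0.632 -0.094  0.142] toolx yaw rel cab y -1.4773 tilt [ 0.0016 -0.0002] q [-0.49  0.63  0.78  1.76 -0.53  0.97  0.48] F [ 4.7 -2.6 -0.3] t 11.9
[-0.58786874 -1.19659939  0.07829412]
```

View pics/w2.png

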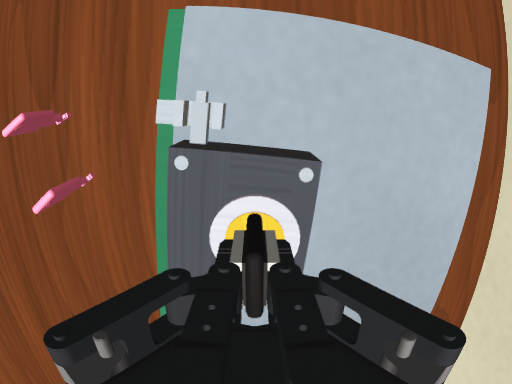

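>>> send_rows --increments '[1, 0, 0, 0, 0, 0, 0.6, 1, 0, 0, 0, 0, 0, 0.6, 1, 0, 0, 0, 0, 0, 0]'

```text
time_s: 12.15
position: [0.6324, -0.0937, 0.1424]
eef_rot: [3.132, -0.236, 0.003]
force: [4.1, -3.0, -0.6]
finger_gap: 0.0073
```

```bash
python3 -c "
from go import *
rep();print(sensors.state()['wrist_torque'])"
```

```text
cab xyz [-58.8  32.4 142.4] world [ 0.632 -0.094  0.142] toolx yaw rel cab y -1.5962 tilt [ 0.0017 -0.0008] q [-0.51  0.64  0.81  1.77 -0.55  0.97  0.38] F [ 5.4 -2.7 -0.1] t 12.25
[-0.63755653 -1.25980546  0.47902783]
```

>>> send_rows --increments '[1, 0, 0, 0, 0, 0, 0.6, 1, 0, 0, 0, 0, 0, 0]'

```text
time_s: 12.42
position: [0.6324, -0.0935, 0.1424]
eef_rot: [3.124, -0.327, 0.003]
force: [4.7, -2.8, 1.1]
finger_gap: 0.0071
```

```bash
python3 -c "
from go import *
rep();print(sensors.state()['wrist_torque'])
w=snap('wrist');w['fish']=1
a=w['color'][:,:,::-1].copy()
for u in proj(w,W(cab,[[-.101,.096,.1],[-.101,.110,.1],[-.101,.088,.107],[-.101,.104,.107]])): cv2.drawMarker(a,tuple(int(v) for v in u),(0,0,255),0,5,1)
cv2.imwrite('pics/w3.png',cv2.resize(a[60:210,120:340],None,fx=3.5,fy=3.5))"
```

```text
cab xyz [-58.8  32.6 142.4] world [ 0.632 -0.094  0.142] toolx yaw rel cab y -1.655 tilt [ 0.0015 -0.0008] q [-0.52  0.65  0.83  1.77 -0.57  0.98  0.33] F [ 4.2 -2.5  0.4] t 12.52
[-0.55571479 -1.25729219  0.89289264]
```

View pics/w3.png

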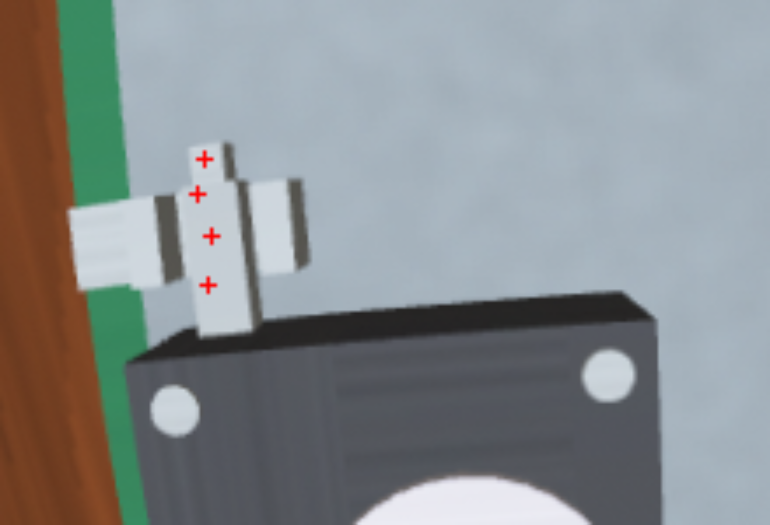

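>>> send_rows --increments '[1, 0, 0, 0, 0, 0, -0.8, 1, 0, 0, 0, 0, 0, -0.8, 1, 0, 0, 0, 0, 0, -0.8, 1, 0, 0, 0, 0, 0, -0.8, 1, 0, 0, 0, 0, 0, -0.8, 1, 0, 0, 0, 0, 0, -0.8, 1, 0, 0, 0, 0, 0, -0.8, 1, 0, 0, 0, 0, 0, -0.8]'

```text
time_s: 13.23
position: [0.6316, -0.093, 0.1423]
eef_rot: [-3.066, -0.679, -0.001]
force: [2.2, -0.4, 1.5]
finger_gap: 0.0074
```

>>> send_rows --increments '[1, 0, 0, 0, 0, 0, -0.8, 1, 0, 0, 0, 0, 0, -0.8, 1, 0, 0, 0, 0, 0, -0.8, 1, 0, 0, 0, 0, 0, -0.8, 1, 0, 0, 0, 0, 0, -0.8, 1, 0, 0, 0, 0, 0, -0.8, 1, 0, 0, 0, 0, 0, -0.8, 1, 0, 0, 0, 0, 0, -0.8]'

```text
time_s: 13.9
position: [0.6305, -0.0937, 0.1423]
eef_rot: [-2.697, -1.608, 0.002]
force: [-0.1, -1.9, 3.8]
finger_gap: 0.0069
```

```bash
python3 -c "
from go import *
rep();print(sensors.state()['wrist_torque'])"
```

```text
cab xyz [-60.6  32.2 142.3] world [ 0.631 -0.094  0.142] toolx yaw rel cab y -0.3774 tilt [-0.0015  0.001 ] q [-0.31  0.55  0.5   1.75 -0.32  0.92  1.4 ] F [-0.8 -0.7  4.1] t 14.0
[-0.24482019  0.16306673  0.04070794]
```

>>> send_rows --increments '[1, 0, 0, 0, 0, 0, -0.8, 1, 0, 0, 0, 0, 0, -0.8, 1, 0, 0, 0, 0, 0, -0.8, 1, 0, 0, 0, 0, 0, -0.8, 1, 0, 0, 0, 0, 0, -0.6, 1, 0, 0, 0, 0, 0, 0]'

```text
time_s: 14.5
position: [0.6303, -0.0944, 0.1423]
eef_rot: [-2.351, -2.081, 0.002]
force: [-3.2, -2.2, 6.7]
finger_gap: 0.0075
```

```bash
python3 -c "
from go import *
rep();print(sensors.state()['wrist_torque'])
w=snap('wrist','w4.png')"
```

```text
cab xyz [-60.8  31.5 142.3] world [ 0.63  -0.094  0.142] toolx yaw rel cab y -0.0035 tilt [-0.0021 -0.    ] q [-0.24  0.53  0.4   1.75 -0.25  0.91  1.71] F [-2.7 -2.5  5.7] t 14.6
[-0.59050548  0.6932184   0.02817277]
```

View pics/w4.png

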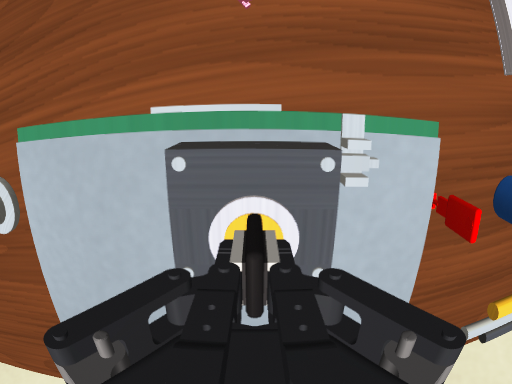

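>>> send_rows --increments '[1, 0, 0, 0, 0, 0, -0.5, 1, 0, 0, 0, 0, 0, -0.5, 1, 0, 0, 0, 0, 0, 0]'

```text
time_s: 14.9
position: [0.6303, -0.0946, 0.1423]
eef_rot: [-2.246, -2.195, 0.003]
force: [-2.4, -2.8, 6.6]
finger_gap: 0.0072
```

```bash
python3 -c "
from go import *
rep();print(sensors.state()['wrist_torque'])"
```

```text
cab xyz [-60.8  31.3 142.3] world [ 0.63  -0.095  0.142] toolx yaw rel cab y 0.0964 tilt [-0.0022 -0.0005] q [-0.22  0.53  0.38  1.75 -0.24  0.91  1.8 ] F [-3.5 -4.1  5.7] t 15.0
[-0.68449186  0.67862249  0.01288618]
```

>>> send_rows --increments '[1, 0, 0, 0, 0, 0, -0.6, 1, 0, 0, 0, 0, 0, 0]'

```text
time_s: 15.17
position: [0.6303, -0.0947, 0.1423]
eef_rot: [-2.18, -2.261, 0.003]
force: [-3.1, -3.0, 5.5]
finger_gap: 0.0071
```

```bash
python3 -c "
from go import *
rep();print(sensors.state()['wrist_torque'])"
```

```text
cab xyz [-60.8  31.1 142.3] world [ 0.63  -0.095  0.142] toolx yaw rel cab y 0.1556 tilt [-0.0022 -0.0004] q [-0.21  0.53  0.36  1.75 -0.23  0.91  1.85] F [-3.1 -2.9  5.6] t 15.27
[-0.72707935  0.62356072 -0.19498889]
```

>>> send_rows --increments '[1, 0, 0, 0, 0, 0, 0.8, 1, 0, 0, 0, 0, 0, 0, 1, 0, 0, -0.3, 0, 0, 0, 1, 0, 0, 0, 0, 0, 0]'

```text
time_s: 15.6
position: [0.6312, -0.0942, 0.1519]
eef_rot: [2.269, 2.173, -0.001]
force: [-1.7, -4.1, 1.6]
finger_gap: 0.0072
```

```bash
python3 -c "
from go import *
rep();print(sensors.state()['wrist_torque'])"
```

```text
cab xyz [-59.9  31.7 151.5] world [ 0.631 -0.094  0.152] toolx yaw rel cab y 0.0791 tilt [-0.0001 -0.0006] q [-0.23  0.52  0.39  1.74 -0.24  0.92  1.78] F [-0.  -4.2  1.4] t 15.7
[-0.9730401   0.19327486 -0.04185554]
```

Rising freely; lift on.

>>> send_rows --increments '[1, 0, 0, -0.4, 0, 0, 0, 1, 0, 0, -0.4, 0, 0, 0, 1, 0, 0, -0.4, 0, 0, 0, 1, 0, 0, -0.6, 0, 0, 0, 1, 0, 0, -1, 0, 0, 0, 1, 0, 0, -1, 0, 0, 0, 1, 0, 0, 0, 0, 0, 0]'

```text
time_s: 16.28
position: [0.635, -0.0929, 0.2733]
eef_rot: [2.261, 2.171, 0.015]
force: [0.4, -0.9, -0.4]
finger_gap: 0.0075
```

```bash
python3 -c "
from go import *
rep()
s=snap('scene','s5.png');w=snap('wrist','w5.png')
cv2.imwrite('pics/c5.png',cv2.resize(np.hstack([s['color'][120:280,160:360],w['color'][180:340,150:350]])[:,:,::-1],None,fx=2,fy=2))"
```

```text
cab xyz [-58.7  33.7 268. ] world [ 0.633 -0.092  0.268] toolx yaw rel cab y 0.0814 tilt [0.0045 0.0018] q [-0.26  0.4   0.42  1.63 -0.18  1.14  1.74] F [-0.   0.1 -0.5] t 16.38
```

View pics/c5.png

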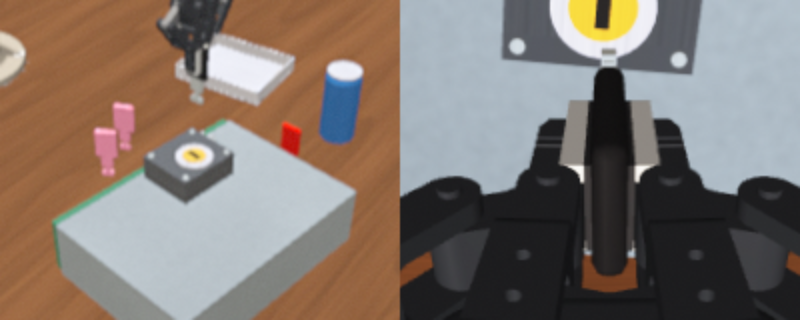

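>>> send_rows --increments '[1, 0.9, -0.55, 0, 0, 0, 0, 1, 0.96, -0.58, 0, 0, 0, 0, 1, 0.96, -0.58, 0, 0, 0, 0, 1, 0.96, -0.58, 0, 0, 0, 0, 1, 0.96, -0.58, 0, 0, 0, 0, 1, 0.96, -0.58, 0, 0, 0, 0, 1, 0.96, -0.58, 0, 0, 0, 0, 1, 0.96, -0.58, 0, 0, 0, 0]'

```text
time_s: 17.15
position: [0.5009, 0.142, 0.2643]
eef_rot: [-2.266, -2.174, 0.003]
force: [0.4, 0.2, -1.0]
finger_gap: 0.0075
```

>>> send_rows --increments '[1, 0.96, -0.58, 0, 0, 0, 0, 1, 0.96, -0.58, 0, 0, 0, 0, 1, 0.96, -0.58, 0, 0, 0, 0, 1, 0.96, -0.58, 0, 0, 0, 0, 1, 0.96, -0.58, 0, 0, 0, 0, 1, 0, 0, 0, 0, 0, 0, 1, 0, 0, 0, 0, 0, 0]'

```text
time_s: 17.73
position: [0.4198, 0.2899, 0.2642]
eef_rot: [-2.261, -2.18, 0.004]
force: [-0.2, -1.0, -0.7]
finger_gap: 0.0072
```

```bash
python3 -c "
from go import *
rep()"
```

```text
cab xyz [-314.3  384.8  264.5] world [0.422 0.287 0.264] toolx yaw rel cab y 0.08 tilt [-0.0012 -0.0014] q [-0.9   0.17  0.2   1.91 -0.04  1.06  0.85] F [ 0.1 -0.6 -0.3] t 17.83
```

>>> send_rows --increments '[1, 0, 0, 0, 0.8, 0, 0, 1, 0, 0, 0, 0.8, 0, 0, 1, 0, 0, 0, 0.8, 0, 0, 1, 0, 0, 0, 0.8, 0, 0, 1, 0, 0, 0, 0.8, 0, 0, 1, 0, 0, 0, 0.8, 0, 0, 1, 0, 0, 0, 0.8, 0, 0, 1, 0, 0, 0, 0.4, 0, 0]'

```text
time_s: 18.5
position: [0.4235, 0.2859, 0.264]
eef_rot: [-1.916, -1.828, 0.572]
force: [-0.7, 0.5, -0.5]
finger_gap: 0.0074
```

```bash
python3 -c "
from go import *
rep();T=pose()[1];print(T, T.T@np.array([0,0,-1]))"
```

```text
cab xyz [-312.4  383.7  263.4] world [0.423 0.286 0.263] toolx yaw rel cab y 0.0757 tilt [-0.5657  0.0239] q [-0.67  0.49  0.21  1.61 -0.37  1.6   1.16] F [ 0.7  0.5 -1.3] t 18.6
[[ 0.04625844  0.82327978 -0.56574779]
 [ 0.99892555 -0.03971882  0.02387818]
 [-0.00281241 -0.56624449 -0.82423254]] [0.00281241 0.56624449 0.82423254]
```

>>> send_rows --increments '[1, 0, 0.62, 0.9, 0, 0, 0, 1, 0, 0.62, 0.9, 0, 0, 0, 1, 0, 0.62, 0.9, 0, 0, 0, 1, 0, 0.62, 0.9, 0, 0, 0, 1, 0, 0.5, 0.73, 0, 0, 0, 1, 0, 0.3, 0.44, 0, 0, 0, 1, 0, 0, 0, 0, 0, 0]'

```text
time_s: 19.18
position: [0.4207, 0.2868, 0.0891]
eef_rot: [-1.914, -1.833, 0.573]
force: [-1.0, -0.2, -0.6]
finger_gap: 0.007
```

```bash
python3 -c "
from go import *
rep()
s=snap('scene');w=snap('wrist')
cv2.imwrite('pics/c6.png',np.hstack([cv2.resize(s['color'][90:190,220:360],(560,400)),cv2.resize(w['color'],(240,180)).repeat(1,0) if 0 else cv2.resize(w['color'][184:384,196:316],(240,400))])[:,:,::-1])"
```

```text
cab xyz [-313.3  385.7   92.3] world [0.423 0.288 0.092] toolx yaw rel cab y 0.0797 tilt [-0.5636  0.024 ] q [-0.65  0.69  0.18  1.71 -0.41  1.31  1.27] F [ 0.3  0.1 -0.4] t 19.28
```

View pics/c6.png

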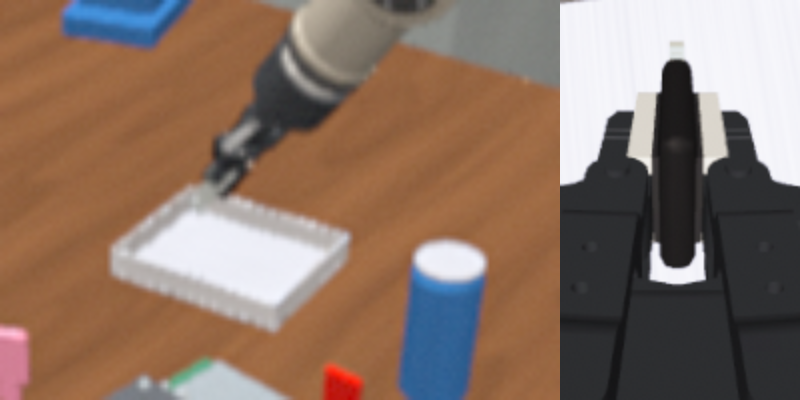

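>>> send_rows --increments '[1, 0, 0.4, 0.58, 0, 0, 0, 1, 0, 0.28, 0.4, 0, 0, 0, 1, 0, 0, 0, 0, 0, 0, 1, 0, 0, 0, 0, 0, 0]'

```text
time_s: 19.72
position: [0.4223, 0.2879, 0.0559]
eef_rot: [-1.913, -1.835, 0.569]
force: [-0.1, 0.9, -0.4]
finger_gap: 0.0073
```

```bash
python3 -c "
from go import *
rep()"
```

```text
cab xyz [-313.1  386.    56.5] world [0.423 0.288 0.057] toolx yaw rel cab y 0.0801 tilt [-0.5636  0.0241] q [-0.64  0.74  0.17  1.72 -0.42  1.26  1.29] F [0.4 0.4 0. ] t 19.82
```

>>> send_rows --increments '[1, 0, 0.12, 0.17, 0, 0, 0, 1, 0, 0, 0, 0, 0, 0]'

```text
time_s: 19.98
position: [0.4227, 0.288, 0.0493]
eef_rot: [-1.914, -1.836, 0.567]
force: [-0.1, -0.5, -1.3]
finger_gap: 0.0072
```

>>> send_rows --increments '[0.6, 0, 0, 0, 0, 0, 0, 0.4, 0, 0, 0, 0, 0, 0, 0.2, 0, 0, 0, 0, 0, 0, 0, 0, 0, 0, 0, 0, 0, 0, 0, 0, 0, 0, 0, 0, 0, 0, 0, 0, 0, 0, 0, 0, 0, 0, 0, 0, 0]'

```text
invalid input
```

```bash
python3 -c "
from go import *
rep()
s=snap('scene');w=snap('wrist')
cv2.imwrite('pics/c7.png',np.hstack([cv2.resize(s['color'][90:190,220:360],(480,400)),cv2.resize(w['color'][184:384,176:336],(320,400))])[:,:,::-1])"
```

```text
cab xyz [-313.4  385.7   49.6] world [0.423 0.288 0.05 ] toolx yaw rel cab y 0.0801 tilt [-0.5643  0.0236] q [-0.64  0.75  0.17  1.72 -0.43  1.25  1.3 ] F [ 0.  -0.4 -1.3] t 20.08
```

View pics/c7.png

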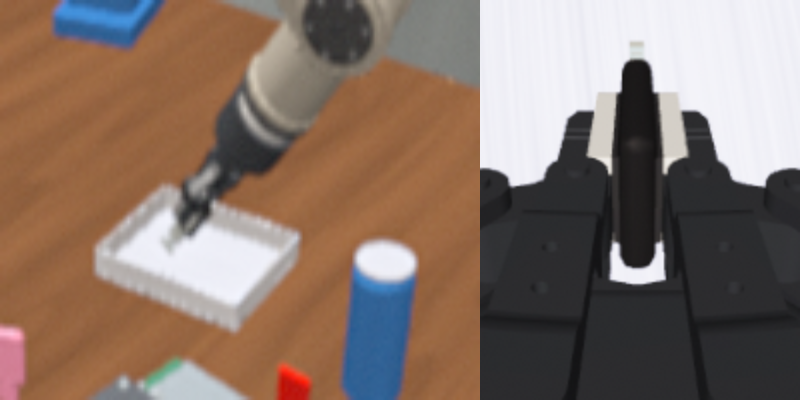

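>>> send_rows --increments '[0.6, 0, 0, 0, 0, 0, 0, 0.4, 0, 0, 0, 0, 0, 0, 0.2, 0, 0, 0, 0, 0, 0, 0, 0, 0, 0, 0, 0, 0, 0, 0, 0, 0, 0, 0, 0, 0, 0, 0, 0, 0, 0, 0]'

```text
time_s: 20.68
position: [0.4226, 0.288, 0.0495]
eef_rot: [-1.914, -1.835, 0.568]
force: [0.6, -0.3, -0.2]
finger_gap: 0.0425
```

```bash
python3 -c "
from go import *
rep()
s=snap('scene');w=snap('wrist')
cv2.imwrite('pics/c8.png',np.hstack([cv2.resize(s['color'][90:190,220:360],(480,400)),cv2.resize(w['color'][184:384,176:336],(320,400))])[:,:,::-1])"
```

```text
cab xyz [-313.4  385.7   49.5] world [0.423 0.288 0.05 ] toolx yaw rel cab y 0.0802 tilt [-0.5641  0.0236] q [-0.64  0.75  0.17  1.72 -0.43  1.25  1.3 ] F [0.5 0.8 0.4] t 20.78
```

View pics/c8.png

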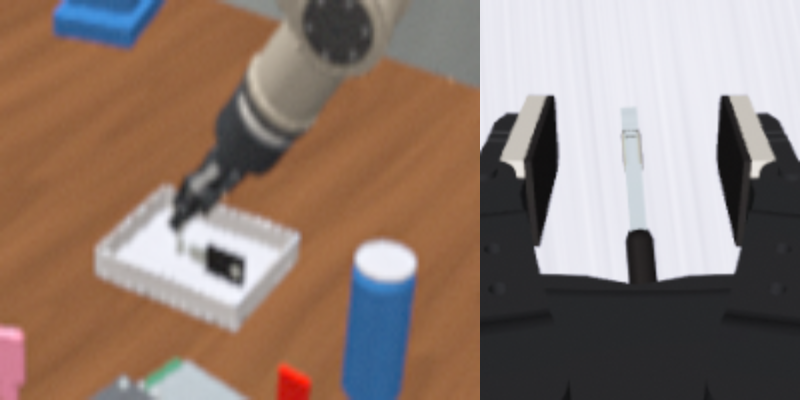

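>>> send_rows --increments '[0, 0, 0, -0.4, 0, 0, 0, 0, 0, 0, -0.8, 0, 0, 0, 0, 0, 0, -1, 0, 0, 0, 0, 0, 0, -1, 0, 0, 0, 0, 0, 0, -1, 0, 0, 0, 0, 0, 0, -1, 0, 0, 0, 0, 0, 0, 0, 0, 0, 0, 0, 0, 0, 0, 0, 0, 0]'

```text
time_s: 21.55
position: [0.5127, 0.2841, 0.1801]
eef_rot: [-1.917, -1.837, 0.563]
force: [0.2, -0.0, 0.0]
finger_gap: 0.0426
```

>>> send_rows --increments '[0, 0, -1, -0.7, -0.8, 0, 0, 0, 0, -1, -0.7, -0.8, 0, 0, 0, 0, -1, -0.7, -0.8, 0, 0, 0, 0, -1, -0.4, -0.8, 0, 0, 0, 0, 0, 0, 0, 0, 0, 0, 0, 0, 0, 0, 0, 0]'

```text
time_s: 22.05
position: [0.4381, 0.2882, 0.3011]
eef_rot: [-2.107, -2.029, 0.281]
force: [0.2, 0.2, -0.5]
finger_gap: 0.0427
```

```bash
python3 -c "
from go import *
rep()
s=snap('scene');w=snap('wrist','w9.png');t=snap('top')
cv2.imwrite('pics/c9.png',np.hstack([cv2.resize(s['color'][120:270,160:360],(400,300)),cv2.resize(t['color'][110:290,110:350],(400,300))])[:,:,::-1])"
```

```text
cab xyz [-296.3  386.6  298.2] world [0.44  0.287 0.298] toolx yaw rel cab y 0.0803 tilt [-0.278   0.0103] q [-0.79  0.31  0.25  1.69 -0.23  1.39  1.06] F [ 0.6 -0.2 -0.3] t 22.15
```

View pics/c9.png

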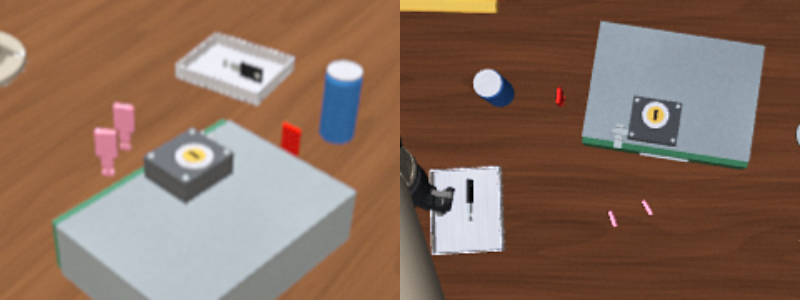

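View pics/w9.png

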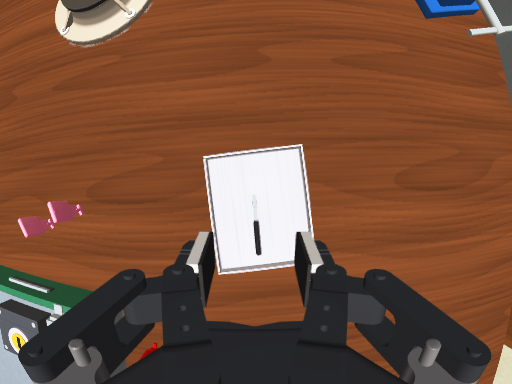

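```bash
python3 -c "
from go import *
t=snap('top')
cv2.imwrite('pics/t10.png',cv2.resize(t['color'][160:215,215:285],None,fx=10,fy=10,interpolation=2)[:,:,::-1])"
```

```text
(no output)
```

View pics/t10.png

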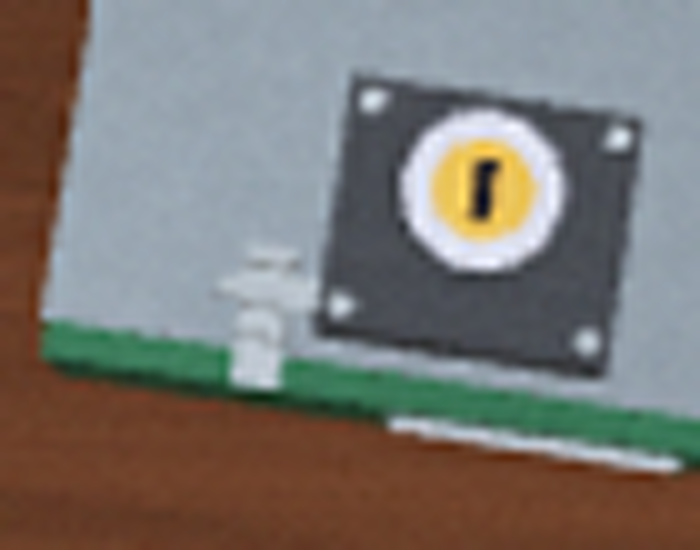

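The picture shows the bolt through the staple, at about (265,285), the slot back in its start position and the drawer shut.

```bash
python3 -c "
from rig import ticket
print(ticket.finish_job())"
```

```text
the job is handed in; nothing more can be done
None
```

I handed the job in after about 22 s of the 70 s, and my last pictures show every step done. No verdict was reported.

- **Drawer:** I pushed it against its stop with shut fingers, to the right of the pull. The panel then sat flush with the cabinet.
- **Locking:** I turned the key clockwise until the wrist moment rose to about 0.9 N m with the tool turned 1.65 rad, past the plug's stop at 1.4 rad plus play. The bolt nose reached about y +110 mm of the cabinet. The last overhead picture shows it still through the staple.
- **Key out:** I turned the key back until it met the start stop (about -0.2 N m), eased off, and pulled it out with only a few newtons of force. The slot is back in its starting direction.
- **Tray:** The key is in the middle of the tray, resting on its narrow edge rather than its flat side. It had not moved when I looked again about 1 s later.

The highest force I read was about 82 N total at the wrist, against the 120 N limit. It came briefly while pressing the drawer against its stop, with an unexpected 57 N of that vertical. I did not work out what caused the vertical part. I took it to be finger contact rather than the gripper's body, but did not check that. The pink and red look-alikes and the oil can were still standing where they were in the last pictures. I never went near the wrench or the bushing and did not re-check them.

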